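# Take the hot round roll off the cooling rack with spring tongs and hold it over the board

### The arm

A 6-joint arm with a two-finger parallel gripper is mounted at the origin on a cart in front of the work surface, level with it; the furniture and walls round the work are solid. World frame = base frame: x ahead of the robot, y to its left, z up, the work surface at z = 0. Lengths are in m, angles in rad, forces in N, time in s.
With the tool pointing down it reaches from about 0.35 to 0.975 m from the base axis. Payload 4.9 kg.
Tool frame: the origin (TCP) lies on the front face of the gripper's body, between the roots of the fingers; the fingertips stand 73 mm ahead of it and the grasp point (between the pads) lies 54 mm ahead of it; z points along the fingers, y is the line along which they close (so a half turn about z gives the same grasp; the last joint's range is limited). The gripper opens to 85 mm and grips with 20 to 120 N. Pads are 22 mm wide; open, the fingers measure 114 mm over their backs; the gripper's body (76 mm by 85 mm) begins 54 mm behind the grasp point. The pads swing forward as they close: fully open they stand 13 mm farther back than shut.
Start: joints at [-1.265, 0.053, 1.613, -0, 1.476, -0.119], TCP at [0.258, -0.569, 0.304] pointing down, gripper open.
Joint ranges: [-3.01, 3.01], [-1.01, 2.22], [0.06, 2.58], [-1.02, 4.17], [0.09, 2.62], [-3.14, 3.14]. Speed limits (rad/s): [2.57, 2.57, 3.14, 3.14, 3.14, 3.14].

### API

Orientations are given as a rotation vector (axis times angle).
In Python, from station import status, imaging, order gives the robot as it stands.
- The arm moves only by the tool arm_command, never from a script. Its argument "increments" is a list of rows, each an object with "slide": the shift along the tool's x, y, z in m, a list of three; "spin": the turn about the tool's z in degrees; "gripper": the opening, from -1 (shut) to 1 (fully open). In form: [{"slide": [x, y, z], "spin": spin, "gripper": gripper}, ...]. A call has 1 to 8 rows; each row is the pose to reach, as a shift and turn from the pose commanded when the call began, along the tool's axes at that moment; what a row does not reach only later rows make up. A row lasts 1/12 s, in which the tool goes at most 41.7 mm and 7.16 degrees, less where a joint would pass 70% of its speed; a pose out of reach is approached as far as the arm can. A call with a gripper value outside its range is refused whole. The fingers move at their own pace and stop on an object; "newtons" is the grip in N (left out, the last holds). Time passes only in rows, so rows that repeat a pose let the fingers close. It gives the time, the measured TCP pose, the force, the opening and the grip force at its end, in the units of the state.
- status.get_obs(): the state, without advancing time (a new reading comes with each control period).
- imaging.get_image(name): name is "side" or "top"; returns a dict with "frame" (420x560x3 uint8, red, green, blue), "vfov" (degrees; the focal length in pixels is half the picture's height over the tangent of half this angle, whatever the lens; pixels are square), "cx", "cy" (the principal point, pixels), "view" (4x4, takes a point from world to camera coordinates). Camera axes: x right, y up, looking along -z (the intrinsics and any distortion apply to the point x, -y, -z); pixel columns grow to the right and rows downward; lengths in m; the calibration is good to about 2 mm. A picture is of the moment at which its call begins. There is no depth.
- order.finish_job(): hands the job in; it is judged then, once.
The state is a dict: "t": time; "q": joint angles; "dq": joint speeds; "effort": joint torques, N m; "tool_pos": TCP position; "tool_rot": TCP orientation; "contact_force": force on the tool from outside, world axes, zero at the start; "wrist_torque": the same for the moment, N m; "opening": finger opening in m; "grip_force": force on a finger pad.
Only numpy, scipy, OpenCV 4.12 (cv2) and the standard library are available. Lean on these libraries where they do the work, as an engineer would, in place of code of your own. Each camera call takes 0.05 s, during which the arm holds its last target. There are 200 camera calls.

### The job

The rolls on the wire cooling rack are straight out of the oven and too hot to touch: pick up the tongs from the chopping board, take the one round roll with them, gripping it firmly without crushing it, and carry it across. Finish while holding it in the tongs over the middle of the board, its underside a good hand's breadth (about 10 cm) above the wood, so that I can see whether it is browned underneath; stay there and do not put it down. Touch no roll with the gripper, and leave the two long rolls, the honey jar and the mug where they are.

Things in the scene. Friction and masses are not known exactly. Their poses are not given: they have to be found in the camera images.
- tongs: Spring kitchen tongs, 255 mm long, 0.12 kg: two steel arms on a hinge, black ribbed rubber sleeves half way along, cupped black heads. They lie on edge on the board: arms close sideways (level), all parts 30 mm high or less (z 0 to 30 mm). Origin under the hinge at the lower edge; x from the hinge midway between the arms to the heads, z up. A hanging ring reaches 35 mm behind the hinge.
- tongs_grip (a point): Midway between the sleeves, near the tongs' centre of mass: 110 mm ahead of the hinge, 15 mm above the lower edge. Sleeves: 72 mm long, 30 mm high, 66 mm over their outsides when open (70 at the head end, 62 at the hinge end). Grip from above, fingers outside both. Squeezed to about 60 mm the tongs carry with heads still open; on the round roll they measure about 54 mm here.
- tongs_tip (a point): Midway between the heads: 205 mm ahead of the hinge, 95 mm ahead of tongs_grip, 15 mm above the lower edge. Heads: 30 mm high, 40 mm long in x, cupped inwards; open, 62 mm between their lips, 77 mm in the cups, 85 mm over the outsides. They move 1.85 times as far as the sleeves at tongs_grip and press on the roll with 0.54 of (grip force minus spring force).
- tongs_arm_l (a joint): Closing angle of the tongs' arms, rad (both move alike, symmetric about the tongs' x): 0 sprung open against the stop (as found), about 0.05 closed on the round roll, 0.15 shut on nothing. The spring pushes each finger back with about 8 N at 0, 9 to 12 N from 0.02 to 0.05.
- round_roll: The one round crusty roll, brown, with a pale cross cut in the top: 53 mm across (widest 13 to 19 mm above its base), 42 mm high, about 40 g; its crust cracks if each head presses with more than about 35 N. Origin at the centre of its flat underside, z up.
- long_roll_1: One of the two long rolls, brown with three slanting cuts: 92 mm long (x), 44 mm wide, 36 mm high. Origin at the centre of the underside.
- long_roll_2: The other long roll, the same.
- rack: Wire cooling rack, fixed: 180 mm (its x) by 260 mm (its y), top of the wires 25 mm above its origin, which lies on the worktop under its centre. The three rolls stand on it in a row along its y, about 88 mm apart, in any order, the long ones pointing along its x, so that the side towards the robot (-x) is free for the tongs.
- board: Beech chopping board, fixed flat on the worktop, 22 mm thick, 411 mm away from the robot by 300 mm sideways (its own y by x). Origin at the centre of its underside, on the worktop (z = 0). A fixed knife block stands behind its right far corner, the handles leaning towards the robot as far as x = 0.68 m, 0.11 to 0.28 m up: carry the tongs across in front of them.
- honey_jar: Glass jar with a white lid, 71 mm across, 110 mm high, loose, behind the rack. Origin at the centre of its base.
- mug: Mug, 81 mm across, 101 mm high, handle at the side (113 mm over it), loose, behind the rack. Origin under the middle of mug with handle.

How it is judged:
By the outcome, as a careful person would: the job done as asked, in the order asked, and still so for the second after the job is handed in, while the arm keeps its last pose, push and grip.
It also fails if it takes over 46 s, if anything falls off the work surface, if the arm or the gripper's body presses on something with over 40 N, if the wrist force passes 120 N, or if a joint passes its speed limit or range.

## Working session

There is one attempt and no reset: what is moved stays moved. The work goes in short steps, Python scripts to look and compute and a tool call to move; the robot and the scene stay as the last step left them, time stands still between calls to the robot, and variables do not carry over. Pictures are saved under pics/ and viewed, at most 10 in all, crops included, and the job is handed in when it is done.

Besides the shell and the picture viewer there is one more tool, called after "Emit:" by a JSON object that holds its "name" and its "arguments". arm_command: Moves the arm, as the interface text tells. Its arguments: {"type":"object","properties":{"increments":{"type":"array","items":{"type":"object","properties":{"slide":{"type":"array","items":{"type":"number"}},"spin":{"type":"number"},"gripper":{"type":"number"}}}},"newtons":{"type":"number"}},"required":["increments"]}

```bash
ls; mkdir -p pics; python3 - <<'E'
from station import status, imaging
import cv2,numpy as np
print(status.get_obs())
for n in("top","side"):
    d=imaging.get_image(n); cv2.imwrite(f"pics/{n}0.png",d["frame"][:,:,::-1]); print({k:v for k,v in d.items() if k!="frame"})
E
```

```text
pics
{'t': 0.0, 'q': array([-1.26501334e+00,  5.33245968e-02,  1.61426827e+00,  1.35795935e-05,
        1.47599854e+00, -1.18985730e-01]), 'dq': array([ 0.00153063, -0.00087308,  0.00029856, -0.00139585,  0.00018927,
       -0.0017394 ]), 'effort': array([-7.40398336e-04, -3.93680727e+01, -3.70175135e+01, -1.03973409e-04,
        7.09867571e-03,  2.81515935e-05]), 'tool_pos': array([ 0.25743831, -0.56900537,  0.30269824]), 'tool_rot': array([-3.06905835e+00, -6.61798601e-01,  2.71500029e-04]), 'contact_force': array([-0.81493454,  1.04982931, -0.12286297]), 'wrist_torque': array([0.02909961, 0.00921849, 0.01680467]), 'grip_force': 0.0, 'opening': 0.08504542180341512}
{'vfov': 47.92892037393288, 'cx': 278.64809838934906, 'cy': 214.032108625103, 'view': array([[ 0.01575897, -0.99987508, -0.00121767,  0.04462589],
       [ 0.98443439,  0.01530239,  0.17508502, -0.61296796],
       [-0.17504452, -0.00395788,  0.98455256, -1.20791289],
       [ 0.        ,  0.        ,  0.        ,  1.        ]])}
{'vfov': 56.62686702484158, 'cx': 276.4408422399251, 'cy': 210.42765055027135, 'view': array([[-0.99979111,  0.01807485, -0.00954161,  0.59958829],
       [-0.01835859, -0.58897945,  0.80793946, -0.01319149],
       [ 0.00898357,  0.80794586,  0.58918825, -0.96289617],
       [ 0.        ,  0.        ,  0.        ,  1.        ]])}
```

View pics/top0.png

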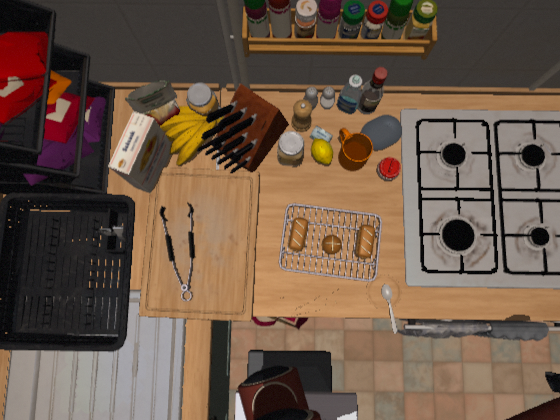

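View pics/side0.png

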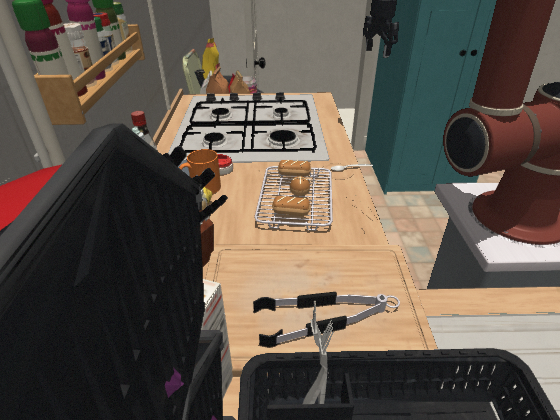

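The top view shows the tongs on the board, with the hinge at about (185,290) and the heads at (163,210) and (190,208). The round roll is in the middle of the rack at about (332,244), between the long rolls at (298,234) and (366,241). The knife block is at about (245,130). The side view agrees: tongs hinge at (383,302), round roll at (300,186).

```bash
cat > h.py <<'E'
import numpy as np, cv2
from station import status, imaging
from scipy.spatial.transform import Rotation as R
def cam(n):
    d=imaging.get_image(n); d["f"]=210/np.tan(np.radians(d["vfov"]/2)); return d
def proj(d,p):
    c=(d["view"]@np.r_[p,1])[:3]; return np.array([d["cx"]+d["f"]*c[0]/-c[2], d["cy"]-d["f"]*c[1]/-c[2]])
def ray(d,uv):
    V=d["view"]; r=np.array([(uv[0]-d["cx"])/d["f"],-(uv[1]-d["cy"])/d["f"],-1]); return -V[:3,:3].T@V[:3,3], V[:3,:3].T@r
def onz(d,uv,z):
    o,r=ray(d,uv); return o+r*(z-o[2])/r[2]
def two(a,ua,b,ub):
    o1,r1=ray(a,ua);o2,r2=ray(b,ub); s=np.linalg.lstsq(np.c_[r1,-r2],o2-o1,rcond=None)[0]
    p,q=o1+s[0]*r1,o2+s[1]*r2; return (p+q)/2, np.linalg.norm(p-q)
def blobs(m,amin):
    n,l,s,c=cv2.connectedComponentsWithStats(m.astype(np.uint8)); return [(c[i].round(1),s[i].tolist()) for i in range(1,n) if s[i][4]>=amin]
def to(p,head=None):   # world TCP target, heading(deg) of tool x -> tool-frame slide/spin
    s=status.get_obs(); M=R.from_rotvec(s["tool_rot"]).as_matrix()
    h=np.degrees(np.arctan2(M[1,0],M[0,0])); print("t",s["t"],"pos",s["tool_pos"].round(4),"head",h.round(2),"tilt z",M[:,2].round(3),"q",s["q"].round(2))
    print("slide",(M.T@(np.array(p)-s["tool_pos"])).round(4),"spin",None if head is None else round(h-head,2))
E
python3 - <<'E'
from h import *
t=cam("top"); s=cam("side")
np.savez("c0.npz",t=t["frame"],s=s["frame"])
for n,d,box in(("top",t,(150,195,210,305)),("side",s,(240,280,410,355))):
    x0,y0,x1,y1=box; f=d["frame"][y0:y1,x0:x1].astype(int)
    for c,st in blobs(f.max(2)<60,15): print(n,"dark",c+[x0,y0],st[2:], onz(d,c+[x0,y0],.037).round(4))
hsv=cv2.cvtColor(t["frame"],cv2.COLOR_RGB2HSV)
print("px roll",t["frame"][244,332],hsv[244,326],"wood",hsv[260,270],"board",hsv[243,210])
for uv in [(150,171),(259,173),(253,318),(141,312)]: print("boardcorner",onz(t,uv,.022).round(3))
for uv,z in [((298,234),.02+.025),((366,241),.045),((332,244),.05),((286,206),.025),((380,210),.025),((377,279),.025),((281,272),.025)]: print(uv,onz(t,uv,z).round(4))
print(two(t,(332,244),s,(300,186)))
for n,d,(x0,y0,x1,y1) in(("a",t,(270,190,395,290)),("b",s,(245,150,345,240)),("c",t,(140,190,215,310)),("d",s,(240,280,410,355))):
    im=cv2.resize(d["frame"][y0:y1,x0:x1,::-1],(400,300),interpolation=cv2.INTER_CUBIC); globals()[n]=im
cv2.imwrite("pics/crop.png",np.vstack([np.hstack([a,b]),np.hstack([c,d])]))
E
```

```text
top dark [190.5 210. ] [5, 12, 28] [0.6226 0.2935 0.037 ]
top dark [162.6 213.6] [7, 15, 45] [0.6115 0.3687 0.037 ]
top dark [191.2 244.8] [6, 29, 112] [0.5279 0.2871 0.037 ]
top dark [169.6 247.4] [8, 27, 116] [0.52   0.3445 0.037 ]
side dark [316.2 299.5] [39, 16, 460] [0.5325 0.2855 0.037 ]
side dark [263.9 303.7] [21, 16, 235] [0.6271 0.2928 0.037 ]
side dark [332.4 323.6] [31, 17, 292] [0.5104 0.3391 0.037 ]
side dark [309.  329.7] [7, 13, 57] [0.5511 0.3504 0.037 ]
side dark [268.7 339.6] [23, 17, 210] [0.6187 0.3681 0.037 ]
side dark [370.2 352.5] [83, 5, 324] [0.4581 0.3959 0.037 ]
side dark [293.  353.4] [57, 3, 120] [0.5803 0.3946 0.037 ]
px roll [190 169 137] [ 14 175 121] wood [ 14 131 187] board [ 14 100 169]
boardcorner [0.734 0.415 0.022]
boardcorner [0.733 0.111 0.022]
boardcorner [0.338 0.118 0.022]
boardcorner [0.349 0.414 0.022]
(298, 234) [0.5605 0.0017 0.045 ]
(366, 241) [ 0.5445 -0.1795  0.045 ]
(332, 244) [ 0.5345 -0.0884  0.05  ]
(286, 206) [0.64   0.0345 0.025 ]
(380, 210) [ 0.6329 -0.2229  0.025 ]
(377, 279) [ 0.4454 -0.2108  0.025 ]
(281, 272) [0.46   0.0456 0.025 ]
(array([ 0.53618942, -0.08949485,  0.04115425]), np.float64(0.001400598481222695))
```

View pics/crop.png

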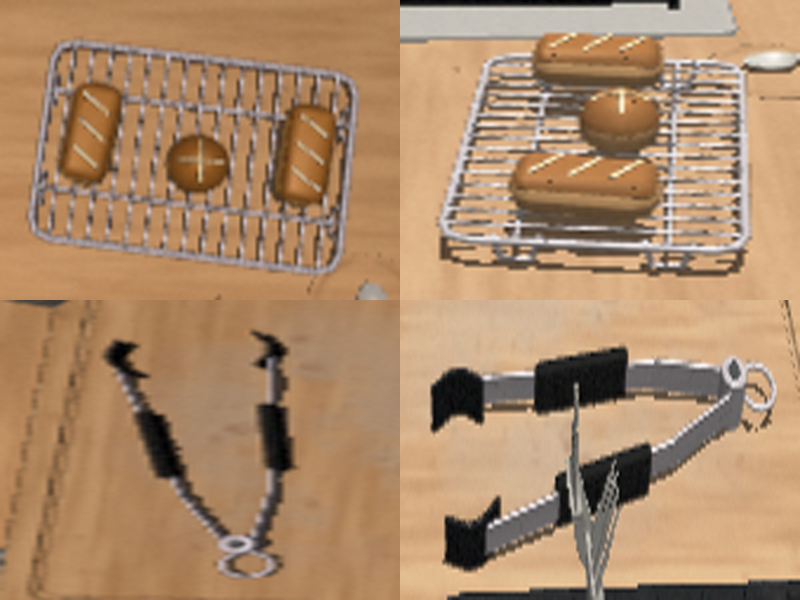

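The crops confirm the shapes. The round roll stands between the long rolls, and the rack is yawed about -3.5°. The tongs are open, hinge towards the robot, yawed about +9°.

```bash
python3 - <<'E'
from h import *
from h import cam
t=cam("top"); s=cam("side")
print("hinge",onz(t,(184,287.2),.05).round(4), two(t,(184,287.2),s,(382.5,301.5)))
print("sleeves",two(t,(191.2,244.8),s,(316.2,299.5)),two(t,(169.6,247.4),s,(325,326)))
print("heads",two(t,(190.5,209.5),s,(263.9,303.7)),two(t,(162.6,212.5),s,(268.7,339.6)))
# roll/rack masks
hsv=cv2.cvtColor(t["frame"],cv2.COLOR_RGB2HSV)[195:285,275:390]
for c,st in blobs((hsv[...,1]>155)&(hsv[...,2]<235),60): print(c+[275,195],st, onz(t,c+[275,195],.043).round(4))
hsv=cv2.cvtColor(s["frame"],cv2.COLOR_RGB2HSV)[155:225,265:325]
for c,st in blobs((hsv[...,1]>155)&(hsv[...,2]<235),60): print(c+[265,155],st)
to((.40,-.2,.28),9); to((.525,.315,.2),9)
E
```

```text
hinge [0.4152 0.2981 0.05  ] (array([0.41587835, 0.29913923, 0.04366196]), np.float64(0.001110106038007967))
sleeves (array([0.53025596, 0.2865009 , 0.03734262]), np.float64(0.004826371047468012)) (array([0.52177898, 0.34412028, 0.03695794]), np.float64(0.0035517291712610045))
heads (array([0.62556801, 0.29339554, 0.03723396]), np.float64(0.0031886031240708126)) (array([0.61665483, 0.36859734, 0.03694196]), np.float64(0.004152793613908409))
[298.  233.8] [14, 23, 19, 33, 386] [0.5613 0.0017 0.043 ]
[365.2 240.8] [81, 30, 19, 33, 372] [ 0.5452 -0.1777  0.043 ]
[331.  244.4] [47, 40, 19, 19, 226] [ 0.5342 -0.0865  0.043 ]
t 0.3 pos [ 0.2575 -0.5693  0.3035] head 24.34 tilt z [-0.     0.001 -1.   ] q [-1.27  0.05  1.61  0.    1.48 -0.12]
slide [ 0.282  -0.2777  0.0237] spin 15.34
t 0.3 pos [ 0.2575 -0.5693  0.3035] head 24.34 tilt z [-0.     0.001 -1.   ] q [-1.27  0.05  1.61  0.    1.48 -0.12]
slide [ 0.6081 -0.6954  0.104 ] spin 15.34
```

Emit:
{"name": "arm_command", "arguments": {"increments": [{"slide":[0.026,-0.03,0.004],"spin":3,"gripper":1},{"slide":[0.053,-0.06,0.008],"spin":6,"gripper":1},{"slide":[0.08,-0.091,0.013],"spin":9,"gripper":1},{"slide":[0.107,-0.122,0.017],"spin":12,"gripper":1},{"slide":[0.134,-0.153,0.022],"spin":15.3,"gripper":1},{"slide":[0.161,-0.184,0.026],"spin":15.3,"gripper":1},{"slide":[0.188,-0.215,0.03],"spin":15.3,"gripper":1},{"slide":[0.215,-0.246,0.035],"spin":15.3,"gripper":1}]}}

```text
t: 0.97
tool_pos: [0.3522, -0.2549, 0.2689]
tool_rot: [3.131, 0.246, 0.001]
contact_force: [0.3, -0.1, -0.4]
opening: 0.0853
grip_force: 0.0
```

```bash
python3 -c "
from h import *
to((.525,.315,.2),8.9)"
```

```text
t 0.9667 pos [ 0.3522 -0.2549  0.2689] head 8.99 tilt z [ 0.001 -0.001 -1.   ] q [-0.8  -0.41  2.08  0.    1.47  0.62]
slide [ 0.2597 -0.5359  0.0687] spin 0.09
```

Emit:
{"name": "arm_command", "arguments": {"increments": [{"slide":[0.017,-0.035,0.004],"spin":0,"gripper":1},{"slide":[0.034,-0.07,0.009],"spin":0,"gripper":1},{"slide":[0.051,-0.105,0.013],"spin":0,"gripper":1},{"slide":[0.068,-0.14,0.018],"spin":0,"gripper":1},{"slide":[0.085,-0.175,0.022],"spin":0,"gripper":1},{"slide":[0.102,-0.21,0.027],"spin":0,"gripper":1},{"slide":[0.119,-0.245,0.031],"spin":0,"gripper":1},{"slide":[0.136,-0.28,0.036],"spin":0,"gripper":1}]}}

```text
t: 1.63
tool_pos: [0.4426, 0.0433, 0.2332]
tool_rot: [3.131, 0.248, 0.002]
contact_force: [1.1, -0.1, 0.8]
opening: 0.0852
grip_force: 0.0
```

Emit:
{"name": "arm_command", "arguments": {"increments": [{"slide":[0.017,-0.035,0.004],"spin":0,"gripper":1},{"slide":[0.034,-0.07,0.009],"spin":0,"gripper":1},{"slide":[0.051,-0.105,0.013],"spin":0,"gripper":1},{"slide":[0.068,-0.14,0.018],"spin":0,"gripper":1},{"slide":[0.085,-0.175,0.022],"spin":0,"gripper":1},{"slide":[0.102,-0.21,0.027],"spin":0,"gripper":1},{"slide":[0.119,-0.245,0.031],"spin":0,"gripper":1},{"slide":[0.124,-0.256,0.034],"spin":0,"gripper":1}]}}

```text
t: 2.3
tool_pos: [0.5252, 0.3176, 0.1985]
tool_rot: [-3.13, -0.252, -0.001]
contact_force: [-0.8, -0.2, 0.1]
opening: 0.0855
grip_force: 0.0
```

```bash
python3 - <<'E'
from h import *
to((.525,.3155,.2),8.9); to((.525,.3155,.125),8.9)
a=cam("top");b=cam("side")
cv2.imwrite("pics/hov.png",np.hstack([cv2.resize(d["frame"][y:y+180,x:x+200,::-1],(400,360),interpolation=cv2.INTER_CUBIC) for d,x,y in((a,120,160),(b,220,190))]))
E
```

```text
t 2.3 pos [0.5252 0.3176 0.1985] head 9.22 tilt z [ 0.001  0.002 -1.   ] q [0.42 0.11 1.73 0.   1.3  1.83]
slide [-0.0005  0.0021 -0.0015] spin 0.32
t 2.3 pos [0.5252 0.3176 0.1985] head 9.22 tilt z [ 0.001  0.002 -1.   ] q [0.42 0.11 1.73 0.   1.3  1.83]
slide [-0.0006  0.0022  0.0735] spin 0.32
```

View pics/hov.png

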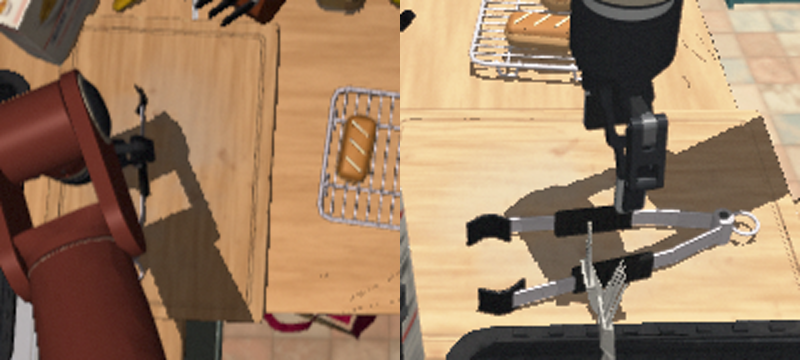

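The hover picture shows the gripper above the sleeves with the fingers spanning the tongs. The nearest fingertip is at about side pixel (331,296).

```bash
python3 - <<'E'
from h import *
b=cam("side")
for y in (.262,.268,.274):
  o,r=ray(b,(331.5,296.5)); print((o+r*(y-o[1])/r[1]).round(4))
for z in (.1255,.1385): print(proj(b,[.525,.268,z]))
E
```

```text
[0.5002 0.262  0.0174]
[0.5015 0.268  0.0242]
[0.5028 0.274  0.0311]
[322.1767349  256.70954681]
[322.63421899 251.04391277]
```

Emit:
{"name": "arm_command", "arguments": {"increments": [{"slide":[0,0.001,0.025],"spin":0.3,"gripper":1},{"slide":[0,0.002,0.05],"spin":0.3,"gripper":1},{"slide":[0,0.002,0.075],"spin":0.3,"gripper":1},{"slide":[0,0.002,0.09],"spin":0.3,"gripper":1},{"slide":[0,0.002,0.1],"spin":0.3,"gripper":1},{"slide":[0,0.002,0.1],"spin":0.3,"gripper":1}]}}

```text
t: 2.95
tool_pos: [0.5235, 0.3094, 0.0965]
tool_rot: [3.131, 0.237, -0.007]
contact_force: [-0.8, -0.1, -0.6]
opening: 0.0854
grip_force: 0.0
```

```bash
python3 - <<'E'
from h import *
import h
class D(dict):pass
b=cam("side")
for y in (.362,.368): 
  o,r=ray(b,(331.5,296.5)); print((o+r*(y-o[1])/r[1]).round(4))
to((.525,.3155,.097),8.9)
a=cam("top")
cv2.imwrite("pics/dn.png",np.hstack([cv2.resize(d["frame"][y:y+180,x:x+200,::-1],(400,360),interpolation=cv2.INTER_CUBIC) for d,x,y in((a,100,160),(b,220,210))]))
E
```

```text
[0.5219 0.362  0.1313]
[0.5232 0.368  0.1381]
t 3.0 pos [0.5245 0.3101 0.0983] head 8.66 tilt z [-0.002 -0.001 -1.   ] q [ 0.41  0.23  1.79 -0.    1.13  1.83]
slide [ 0.0013 -0.0052  0.0013] spin -0.24
```

View pics/dn.png

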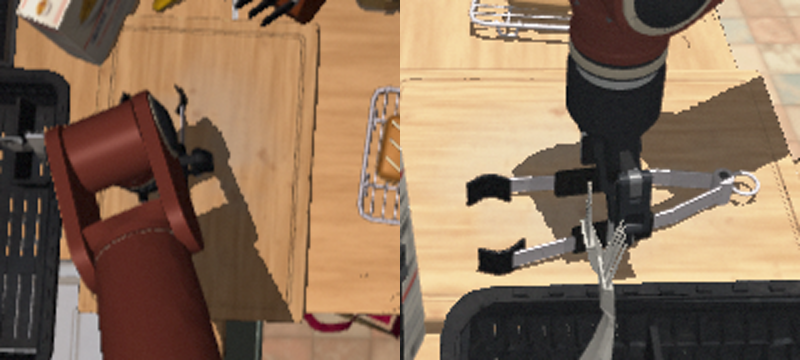

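The picture shows the fingers straddling both sleeves, with the near finger close to the near sleeve's middle. I'm checking the along-tongs offset numerically.

```bash
python3 - <<'E'
from h import *
b=cam("side")
print("near finger tip/mid at",proj(b,[.517,.361,.04]),proj(b,[.517,.361,.06]),"sleeve L model",proj(b,[.520,.344,.037]),"R",proj(b,[.530,.2865,.037]))
to((.5245,.3155,.091),8.9)
E
```

```text
near finger tip/mid at [330.29505494 333.47743145] [331.18255803 325.79626247] sleeve L model [327.08896574 326.12594721] R [317.65354303 299.88820416]
t 3.1 pos [0.5258 0.3113 0.1006] head 8.7 tilt z [ 0.002  0.001 -1.   ] q [ 0.41  0.22  1.79 -0.    1.13  1.83]
slide [-0.0007 -0.0044  0.0096] spin -0.2
```

Emit:
{"name": "arm_command", "arguments": {"increments": [{"slide":[0,-0.005,0.004],"spin":-0.2,"gripper":1},{"slide":[0,-0.005,0.007],"spin":-0.2,"gripper":1},{"slide":[0,-0.005,0.007],"spin":-0.2,"gripper":0.8},{"slide":[0,-0.005,0.007],"spin":-0.2,"gripper":0.6},{"slide":[0,-0.005,0.007],"spin":-0.2,"gripper":0.5},{"slide":[0,-0.005,0.007],"spin":-0.2,"gripper":0.41},{"slide":[0,-0.005,0.007],"spin":-0.2,"gripper":0.41},{"slide":[0,-0.005,0.007],"spin":-0.2,"gripper":0.41}], "newtons": 30}}

```text
t: 3.77
tool_pos: [0.525, 0.317, 0.0935]
tool_rot: [-3.131, -0.245, -0.003]
contact_force: [-0.8, -0.7, 5.4]
opening: 0.0605
grip_force: 10.1
```

Emit:
{"name": "arm_command", "arguments": {"increments": [{"slide":[0,0,0],"spin":0,"gripper":0.41},{"slide":[0,0,0],"spin":0,"gripper":0.41},{"slide":[0,0,0],"spin":0,"gripper":0.41},{"slide":[0,0,0],"spin":0,"gripper":0.41}]}}

```text
t: 4.1
tool_pos: [0.5251, 0.317, 0.0935]
tool_rot: [-3.131, -0.245, -0.003]
contact_force: [-0.7, 0.4, 4.3]
opening: 0.0599
grip_force: 10.1
```

Emit:
{"name": "arm_command", "arguments": {"increments": [{"slide":[0,0,-0.01],"spin":0,"gripper":0.4},{"slide":[0,0,-0.03],"spin":0,"gripper":0.4},{"slide":[0,0,-0.05],"spin":0,"gripper":0.4},{"slide":[0,0,-0.07],"spin":0,"gripper":0.4},{"slide":[0,0,-0.09],"spin":0,"gripper":0.4},{"slide":[0,0,-0.11],"spin":0,"gripper":0.4},{"slide":[0,0,-0.12],"spin":0,"gripper":0.4},{"slide":[0,0,-0.12],"spin":0,"gripper":0.4}]}}

```text
t: 4.77
tool_pos: [0.5254, 0.3171, 0.2154]
tool_rot: [-3.13, -0.245, -0.008]
contact_force: [0.2, 0.6, -1.3]
opening: 0.0598
grip_force: 8.7
```

```bash
python3 - <<'E'
from h import *
to((.44,-.08,.21),-3.5)
a=cam("top");b=cam("side")
to((.44,-.08,.21),-3.5)
cv2.imwrite("pics/lift.png",np.hstack([cv2.resize(d["frame"][y:y+180,x:x+200,::-1],(400,360),interpolation=cv2.INTER_CUBIC) for d,x,y in((a,100,160),(b,220,150))]))
E
```

```text
t 4.7667 pos [0.5254 0.3171 0.2154] head 8.94 tilt z [ 0.005  0.002 -1.   ] q [0.42 0.09 1.72 0.   1.32 1.84]
slide [-0.1462  0.379   0.004 ] spin 12.44
t 4.8667 pos [0.524  0.3164 0.2115] head 8.94 tilt z [-0. -0. -1.] q [0.42 0.1  1.73 0.   1.32 1.84]
slide [-0.1445  0.3785  0.0016] spin 12.44
```

View pics/lift.png

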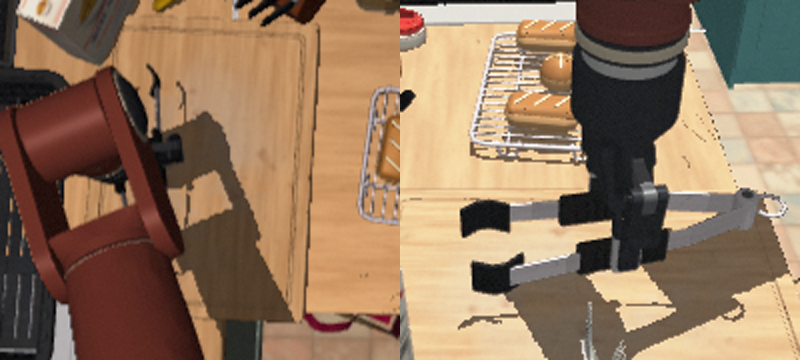

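The tongs are lifted level and still open. In the side view the heads are at (263,258) and (265,288), and the right head is at top (176,200). The grip looks slightly towards the hinge end, so I'm triangulating the offset.

```bash
python3 - <<'E'
from h import *
a=cam("top");b=cam("side")
f=a["frame"][185:230,165:190].astype(int)
for c,st in blobs(f.max(2)<60,8): print("T",c+[165,185],st)
x0,y0=245,240
f=b["frame"][y0:310,x0:345].astype(int)
B=[]
for c,st in blobs(f.max(2)<60,60): print("S",c+[x0,y0],st,onz(b,c+[x0,y0],.156).round(4))
s=status.get_obs();print(s["tool_pos"],s["tool_rot"])
p=s["tool_pos"]; h=np.radians(8.9)
m=np.array([p[0]+.095*np.cos(h),p[1]+.095*np.sin(h),.156]); 
n=np.array([-np.sin(h),np.cos(h),0])
for k in(-.037,.037): q=m+k*n; print("pred head",q.round(4),proj(b,q).round(1),proj(a,q).round(1))
E
```

```text
T [177.8 202.3] [10, 9, 6, 16, 28]
T [168.7 217.6] [0, 17, 10, 28, 167]
T [178.9 227. ] [11, 38, 6, 7, 25]
T [186.9 228.6] [19, 43, 6, 2, 10]
S [326.8 258.4] [55, 0, 45, 47, 1134] [0.5236 0.3048 0.156 ]
S [263.1 259.1] [6, 11, 25, 18, 320] [0.6249 0.3036 0.156 ]
S [317.7 278.2] [64, 30, 18, 18, 239] [0.5425 0.3475 0.156 ]
S [267.4 289.1] [12, 38, 25, 20, 288] [0.6181 0.3672 0.156 ]
[0.52328457 0.31608085 0.20983527] [ 3.13096569  0.24469085 -0.00497394]
pred head [0.6229 0.2942 0.156 ] [264.4 255.1] [181.3 201. ]
pred head [0.6114 0.3673 0.156 ] [272.  289.1] [151.4 205.1]
```

Emit:
{"name": "arm_command", "arguments": {"increments": [{"slide":[-0.005,0.012,0],"spin":0.5,"gripper":0.4},{"slide":[-0.014,0.036,0],"spin":1.2,"gripper":0.4},{"slide":[-0.024,0.062,0],"spin":2,"gripper":0.4},{"slide":[-0.034,0.088,0],"spin":3,"gripper":0.4},{"slide":[-0.044,0.114,0],"spin":4,"gripper":0.4},{"slide":[-0.054,0.14,0],"spin":5,"gripper":0.4},{"slide":[-0.064,0.166,0],"spin":6,"gripper":0.4},{"slide":[-0.074,0.192,0],"spin":7,"gripper":0.4}]}}

```text
t: 5.63
tool_pos: [0.4795, 0.1135, 0.2104]
tool_rot: [3.141, 0.051, -0.004]
contact_force: [0.5, -0.2, -1.3]
opening: 0.06
grip_force: 8.7
```

```bash
python3 -c "
from h import *
to((.439,-.082,.2),-3.5)"
```

```text
t 5.6333 pos [0.4795 0.1135 0.2104] head 1.87 tilt z [-0.002 -0.001 -1.   ] q [ 0.08 -0.19  2.01 -0.    1.33  1.62]
slide [-0.0468  0.1941  0.0107] spin 5.37
```

Emit:
{"name": "arm_command", "arguments": {"increments": [{"slide":[-0.006,0.025,0.001],"spin":0.8,"gripper":0.4},{"slide":[-0.013,0.052,0.003],"spin":1.6,"gripper":0.4},{"slide":[-0.02,0.08,0.005],"spin":2.4,"gripper":0.4},{"slide":[-0.027,0.108,0.007],"spin":3.2,"gripper":0.4},{"slide":[-0.034,0.136,0.008],"spin":4,"gripper":0.4},{"slide":[-0.041,0.164,0.009],"spin":4.8,"gripper":0.4},{"slide":[-0.045,0.184,0.01],"spin":5.4,"gripper":0.4},{"slide":[-0.047,0.194,0.01],"spin":5.4,"gripper":0.4}]}}

```text
t: 6.3
tool_pos: [0.4389, -0.0822, 0.2005]
tool_rot: [3.14, -0.1, -0.004]
contact_force: [0.2, 0.2, -0.6]
opening: 0.0601
grip_force: 8.7
```

Emit:
{"name": "arm_command", "arguments": {"increments": [{"slide":[0,0,0.02],"spin":0,"gripper":0.4},{"slide":[0,0,0.035],"spin":0,"gripper":0.4},{"slide":[0,0,0.035],"spin":0,"gripper":0.4},{"slide":[0,0,0.035],"spin":0,"gripper":0.4}]}}

```text
t: 6.63
tool_pos: [0.4394, -0.0797, 0.1655]
tool_rot: [-3.139, 0.094, 0.005]
contact_force: [1.2, -0.0, -0.7]
opening: 0.0601
grip_force: 8.7
```

```bash
python3 - <<'E'
from h import *
to((.439,-.082,.165),-3.5)
a=cam("top");b=cam("side")
to((.439,-.082,.165),-3.5)
cv2.imwrite("pics/over.png",np.hstack([cv2.resize(d["frame"][y:y+120,x:x+130,::-1],(400,369),interpolation=cv2.INTER_CUBIC) for d,x,y in((a,270,180),(b,245,130))]))
for n,d,(x0,y0,x1,y1) in(("T",a,(275,190,395,260)),("S",b,(250,140,325,215))):
    f=d["frame"][y0:y1,x0:x1].astype(int)
    for c,st in blobs(f.max(2)<60,15): print(n,c+[x0,y0],(np.array(st[:2])+[x0,y0]),st[2:])
print("pred heads",[(proj(d,[.535,y,.11]).round(1)) for d in(a,b) for y in(-.05,-.126)])
E
```

```text
t 6.6333 pos [ 0.4394 -0.0797  0.1655] head -3.45 tilt z [-0.003  0.001 -1.   ] q [-0.35 -0.26  2.14  0.    1.26  1.28]
slide [-0.0003  0.0023  0.0005] spin 0.05
t 6.7333 pos [ 0.4408 -0.08    0.1675] head -3.43 tilt z [ 0.001 -0.    -1.   ] q [-0.35 -0.26  2.14  0.    1.26  1.28]
slide [-0.0017  0.0021  0.0025] spin 0.07
T [344.5 242.2] [341 235] [7, 15, 34]
T [319.1 242.5] [318 236] [4, 13, 22]
T [318.4 255.5] [314 250] [9, 10, 39]
S [289.2 151. ] [250 140] [67, 24, 433]
S [299.2 170.1] [293 165] [16, 12, 136]
pred heads [array([319.4, 240.9]), array([349.5, 241.3]), array([302.6, 170.6]), array([300.5, 155.6])]
```

View pics/over.png

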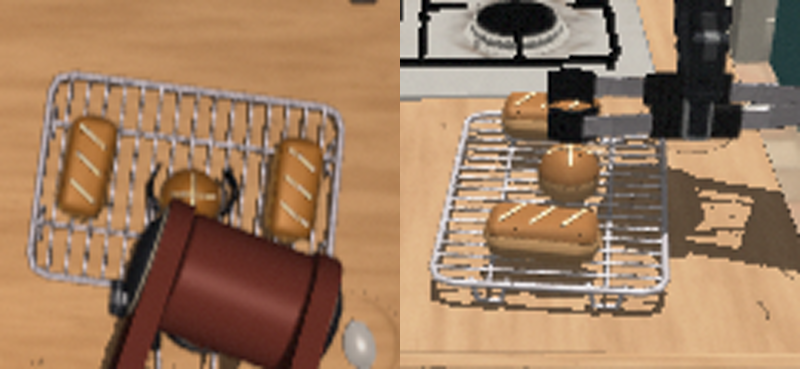

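The top view shows the heads straddling the round roll at columns 318 to 347, with the roll at about 331. The heads are level, at z≈0.11. I'll shift 3 mm towards -y and descend.

Emit:
{"name": "arm_command", "arguments": {"increments": [{"slide":[0.001,0.003,0],"spin":0,"gripper":0.43},{"slide":[0.001,0.003,0.01],"spin":0,"gripper":0.43},{"slide":[0.001,0.003,0.02],"spin":0,"gripper":0.43},{"slide":[0.001,0.003,0.03],"spin":0,"gripper":0.43},{"slide":[0.001,0.003,0.04],"spin":0,"gripper":0.43},{"slide":[0.001,0.003,0.05],"spin":0,"gripper":0.43},{"slide":[0.001,0.003,0.05],"spin":0,"gripper":0.43},{"slide":[0.001,0.003,0.05],"spin":0,"gripper":0.43}]}}

```text
t: 7.4
tool_pos: [0.4406, -0.083, 0.1156]
tool_rot: [-3.139, 0.095, 0.004]
contact_force: [0.4, -0.4, -1.4]
opening: 0.0611
grip_force: 8.5
```

```bash
python3 - <<'E'
from h import *
a=cam("top");b=cam("side")
to((.44,-.083,.1),-3.5)
cv2.imwrite("pics/down.png",np.hstack([cv2.resize(d["frame"][y:y+100,x:x+100,::-1],(400,400),interpolation=cv2.INTER_CUBIC) for d,x,y in((a,285,190),(b,255,130))]))
E
```

```text
t 7.5 pos [ 0.4416 -0.0833  0.1171] head -3.46 tilt z [ 0. -0. -1.] q [-0.35 -0.18  2.17  0.    1.16  1.28]
slide [-0.0016 -0.0002  0.0171] spin 0.04
```

View pics/down.png

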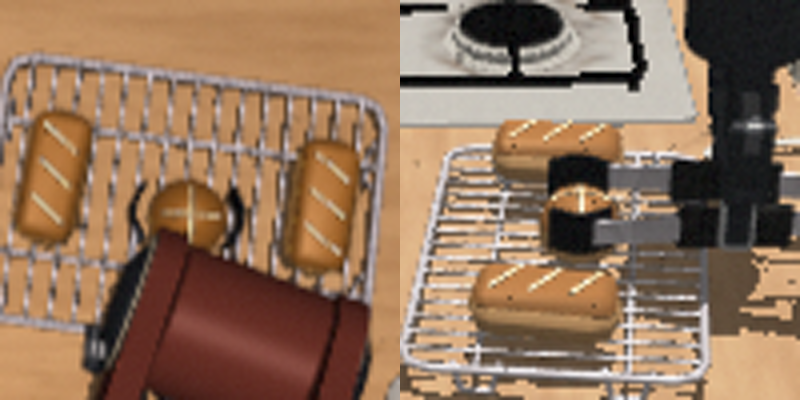

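The heads sit evenly either side of the roll: crop columns 130 and 242, with the roll centre at 188. I'll descend the rest of the way and squeeze.

Emit:
{"name": "arm_command", "arguments": {"increments": [{"slide":[0,0,0.006],"spin":0,"gripper":0.43},{"slide":[0,0,0.012],"spin":0,"gripper":0.43},{"slide":[0,0,0.015],"spin":0,"gripper":0.43},{"slide":[0,0,0.015],"spin":0,"gripper":0.43}]}}

```text
t: 7.83
tool_pos: [0.4407, -0.083, 0.1008]
tool_rot: [-3.14, 0.095, 0.003]
contact_force: [-1.4, -0.7, -1.2]
opening: 0.061
grip_force: 8.4
```

Emit:
{"name": "arm_command", "arguments": {"increments": [{"slide":[0,0,0],"spin":0,"gripper":0.38},{"slide":[0,0,0],"spin":0,"gripper":0.34},{"slide":[0,0,0],"spin":0,"gripper":0.3},{"slide":[0,0,0],"spin":0,"gripper":0.26},{"slide":[0,0,0],"spin":0,"gripper":0.22},{"slide":[0,0,0],"spin":0,"gripper":0.18},{"slide":[0,0,0],"spin":0,"gripper":0.15},{"slide":[0,0,0],"spin":0,"gripper":0.15}], "newtons": 36}}

```text
t: 8.5
tool_pos: [0.4416, -0.0833, 0.1022]
tool_rot: [3.14, -0.095, 0.001]
contact_force: [-1.0, -0.2, 0.4]
opening: 0.0529
grip_force: 37.5
```

Emit:
{"name": "arm_command", "arguments": {"increments": [{"slide":[0,0,0],"spin":0,"gripper":0.05},{"slide":[0,0,0],"spin":0,"gripper":0.0},{"slide":[0,0,0],"spin":0,"gripper":0.0},{"slide":[0,0,0],"spin":0,"gripper":0.0}]}}

```text
t: 8.83
tool_pos: [0.4415, -0.0833, 0.1021]
tool_rot: [3.14, -0.095, 0.001]
contact_force: [-0.7, -0.3, 1.1]
opening: 0.0527
grip_force: 37.4
```

Emit:
{"name": "arm_command", "arguments": {"increments": [{"slide":[0,0,-0.005],"spin":0,"gripper":0.0},{"slide":[0,0,-0.02],"spin":0,"gripper":0.0},{"slide":[0,0,-0.035],"spin":0,"gripper":0.0},{"slide":[0,0,-0.055],"spin":0,"gripper":0.0},{"slide":[0,0,-0.075],"spin":0,"gripper":0.0},{"slide":[0,0,-0.09],"spin":0,"gripper":0.0},{"slide":[0,0,-0.1],"spin":0,"gripper":0.0},{"slide":[0,0,-0.1],"spin":0,"gripper":0.0}], "newtons": 40}}

```text
t: 9.5
tool_pos: [0.4424, -0.0836, 0.2045]
tool_rot: [3.139, -0.095, 0.006]
contact_force: [0.4, -0.2, -1.3]
opening: 0.0524
grip_force: 42.6
```

```bash
python3 - <<'E'
from h import *
a=cam("top");b=cam("side")
to((.44,.26,.2),0)
cv2.imwrite("pics/got.png",np.hstack([cv2.resize(d["frame"][y:y+130,x:x+130,::-1],(400,400),interpolation=cv2.INTER_CUBIC) for d,x,y in((a,270,170),(b,240,100))]))
c=cv2.imread("pics/top0.png")
hsv=cv2.cvtColor(c,cv2.COLOR_BGR2HSV)
print(status.get_obs()["opening"],status.get_obs()["grip_force"])
# board corners: fit rectangle by eye px from top0, tightened
for r in (230,250,270):
    g=np.abs(np.diff(cv2.GaussianBlur(c,(3,3),0)[r].astype(int),axis=0)).sum(1); print(r,[(i,g[i]) for i in range(135,270) if g[i]>25])
E
```

```text
t 9.6 pos [ 0.4411 -0.0831  0.2015] head -3.46 tilt z [-0.  0. -1.] q [-0.35 -0.3   2.11 -0.    1.33  1.28]
slide [-0.0218 -0.3425  0.0016] spin -3.46
0.052470951730375054 42.556548714637756
230 [(150, np.int64(26)), (151, np.int64(44)), (154, np.int64(34)), (155, np.int64(29)), (163, np.int64(38)), (164, np.int64(98)), (165, np.int64(53)), (166, np.int64(47)), (167, np.int64(75)), (168, np.int64(34)), (189, np.int64(36)), (190, np.int64(77)), (191, np.int64(27)), (192, np.int64(94)), (193, np.int64(45)), (247, np.int64(27)), (254, np.int64(62)), (255, np.int64(37)), (256, np.int64(75)), (257, np.int64(69))]
250 [(142, np.int64(32)), (143, np.int64(29)), (145, np.int64(26)), (149, np.int64(32)), (152, np.int64(36)), (165, np.int64(30)), (166, np.int64(105)), (167, np.int64(123)), (168, np.int64(67)), (169, np.int64(28)), (171, np.int64(72)), (172, np.int64(133)), (173, np.int64(109)), (174, np.int64(41)), (187, np.int64(31)), (188, np.int64(114)), (189, np.int64(119)), (190, np.int64(62)), (191, np.int64(31)), (193, np.int64(117)), (194, np.int64(143)), (195, np.int64(67)), (245, np.int64(26)), (248, np.int64(36)), (252, np.int64(29)), (253, np.int64(74)), (254, np.int64(29)), (255, np.int64(89)), (256, np.int64(70))]
270 [(140, np.int64(26)), (141, np.int64(28)), (147, np.int64(32)), (148, np.int64(28)), (150, np.int64(41)), (173, np.int64(38)), (174, np.int64(79)), (175, np.int64(78)), (177, np.int64(96)), (178, np.int64(61)), (188, np.int64(32)), (189, np.int64(118)), (190, np.int64(94)), (191, np.int64(43)), (192, np.int64(108)), (193, np.int64(59)), (244, np.int64(29)), (247, np.int64(29)), (252, np.int64(59)), (253, np.int64(44)), (254, np.int64(70)), (255, np.int64(66))]
```

View pics/got.png

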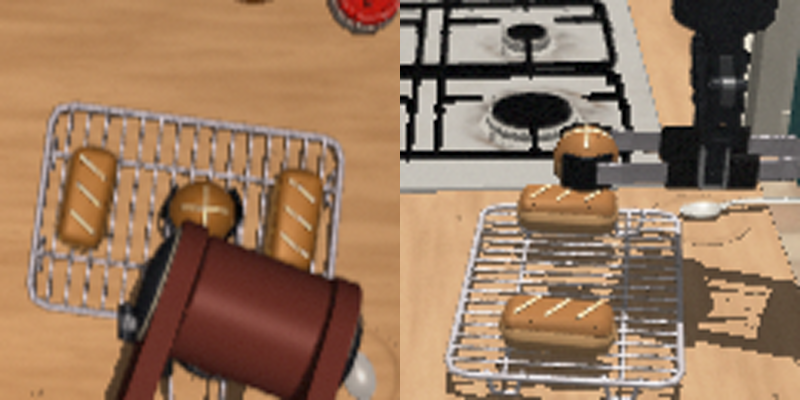

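The round roll is up in the heads, and both long rolls are still in place on the rack. Next I pin down the board centre and carry across.

```bash
python3 - <<'E'
from h import *
a=cam("top");b=cam("side")
g=cv2.imread("pics/side0.png")
print("side",[ (uv,onz(b,uv,.022).round(3)) for uv in((213,250),(378,249),(398,250),(435,347))])
# edges of board in top0: far & near along several columns, left/right along rows
c=cv2.GaussianBlur(cv2.imread("pics/top0.png"),(3,3),0).astype(int)
for u in (215,230,240):
    q=np.abs(np.diff(c[:,u],axis=0)).sum(1); print(u,[(i,q[i]) for i in list(range(158,185))+list(range(300,325)) if q[i]>30])
print(onz(a,(142.5,250),.022).round(4),onz(a,(255.5,250),.022).round(4))
to((.445,.265,.2),0)
E
```

```text
side [((213, 250), array([0.738, 0.129, 0.022])), ((378, 249), array([0.384, 0.136, 0.022])), ((398, 250), array([0.342, 0.141, 0.022])), ((435, 347), array([0.346, 0.378, 0.022]))]
215 [(158, np.int64(119)), (159, np.int64(53)), (318, np.int64(81)), (319, np.int64(115)), (320, np.int64(63))]
230 [(158, np.int64(100)), (160, np.int64(77)), (161, np.int64(85)), (162, np.int64(51)), (164, np.int64(89)), (165, np.int64(146)), (166, np.int64(94)), (168, np.int64(34)), (169, np.int64(42)), (170, np.int64(49)), (172, np.int64(57)), (173, np.int64(63)), (314, np.int64(36)), (318, np.int64(52)), (319, np.int64(73)), (320, np.int64(48))]
240 [(166, np.int64(87)), (167, np.int64(139)), (168, np.int64(90)), (319, np.int64(40))]
[0.5134 0.421  0.022 ] [0.5182 0.1154 0.022 ]
t 9.7 pos [ 0.4405 -0.0829  0.2003] head -3.46 tilt z [-0.003  0.001 -1.   ] q [-0.35 -0.3   2.11 -0.    1.33  1.28]
slide [-0.0166 -0.3476  0.0007] spin -3.46
```

Emit:
{"name": "arm_command", "arguments": {"increments": [{"slide":[0,-0.008,0],"spin":0,"gripper":0},{"slide":[-0.001,-0.025,0],"spin":0,"gripper":0},{"slide":[-0.002,-0.048,0],"spin":-0.5,"gripper":0},{"slide":[-0.003,-0.073,0],"spin":-1,"gripper":0},{"slide":[-0.004,-0.098,0],"spin":-1.5,"gripper":0},{"slide":[-0.005,-0.123,0],"spin":-2,"gripper":0},{"slide":[-0.006,-0.148,0],"spin":-2.5,"gripper":0},{"slide":[-0.007,-0.173,0],"spin":-3,"gripper":0}]}}

```text
t: 10.37
tool_pos: [0.444, 0.0916, 0.2008]
tool_rot: [-3.141, 0.012, 0.003]
contact_force: [0.7, 0.0, -1.2]
opening: 0.0527
grip_force: 42.5
```

Emit:
{"name": "arm_command", "arguments": {"increments": [{"slide":[0,-0.025,0],"spin":0,"gripper":0},{"slide":[0,-0.05,0],"spin":0,"gripper":0},{"slide":[0,-0.075,0],"spin":0,"gripper":0},{"slide":[0,-0.1,0.001],"spin":0,"gripper":0},{"slide":[0,-0.123,0.001],"spin":0,"gripper":0},{"slide":[0,-0.144,0.002],"spin":0,"gripper":0},{"slide":[0,-0.161,0.002],"spin":0,"gripper":0},{"slide":[0,-0.171,0.002],"spin":0,"gripper":0}]}}

```text
t: 11.03
tool_pos: [0.4452, 0.2627, 0.1987]
tool_rot: [3.141, -0.01, -0.003]
contact_force: [-0.9, -0.4, -1.0]
opening: 0.0529
grip_force: 42.6
```

Emit:
{"name": "arm_command", "arguments": {"increments": [{"slide":[0,-0.004,0],"spin":0,"gripper":0},{"slide":[0,-0.004,0],"spin":0,"gripper":0},{"slide":[0,-0.004,0],"spin":0,"gripper":0},{"slide":[0,-0.004,0],"spin":0,"gripper":0},{"slide":[0,-0.004,0],"spin":0,"gripper":0},{"slide":[0,-0.004,0],"spin":0,"gripper":0}]}}

```text
t: 11.53
tool_pos: [0.4463, 0.2642, 0.2]
tool_rot: [3.142, -0.014, 0.0]
contact_force: [0.7, -0.5, -1.4]
opening: 0.0532
grip_force: 42.6
```

```bash
python3 - <<'E'
from h import *
a=cam("top");b=cam("side")
to((.446,.267,.1985),0)
cv2.imwrite("pics/fin.png",np.hstack([cv2.resize(d["frame"][:,x:x+400,::-1],(400,420)) for d,x in((a,60),(b,160))]))
print("pred roll centre px",proj(a,[.54,.267,.143]),proj(b,[.54,.267,.143]), proj(b,[.54,.267,.122]))
print(status.get_obs()["opening"],status.get_obs()["grip_force"])
E
```

```text
t 11.6333 pos [0.4463 0.2644 0.2   ] head -0.51 tilt z [ 0.  0. -1.] q [ 0.39 -0.12  1.96  0.    1.3   1.97]
slide [-0.0003 -0.0026  0.0015] spin -0.51
pred roll centre px [191.68862821 235.26373497] [313.85386562 248.82670555] [313.27990856 257.98246182]
0.05279172412314382 42.55601763725281
```

View pics/fin.png

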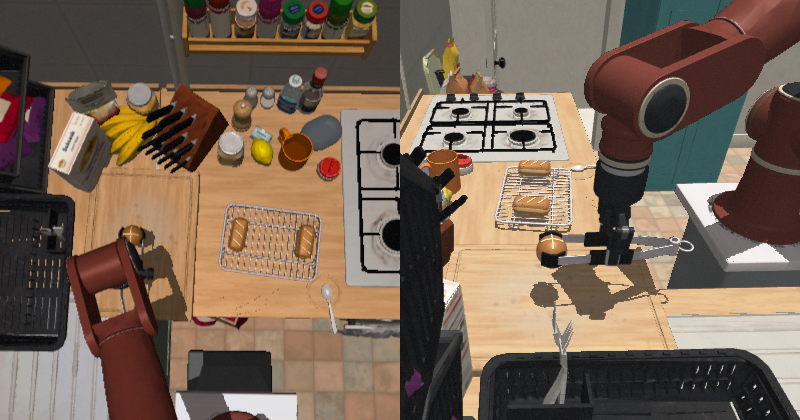

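The picture shows the roll held in the tongs at top (192,235) and side (311,247), matching the predicted pixels for the board's middle. The other items have not moved. Handing in.

```bash
python3 -c "
from station import order
print(order.finish_job())"
```

```text
the job is handed in; nothing more can be done
None
```

The job is handed in: the round roll is held in the tongs over the middle of the board, its underside about 10 cm above the wood, and the long rolls, honey jar and mug look unmoved in the final picture.

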